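Hold a pattern plate's hinge leaf in line for the pin

ROBOT

A 7-joint arm with a two-finger parallel gripper is mounted at the origin on the work surface. World frame = base frame: x ahead of the robot, y to its left, z up, the work surface at z = 0. Lengths are in m, angles in rad, forces in N, time in s.
With the tool pointing down it reaches from about 0.4 to 0.875 m from the base axis. Payload 4.4 kg.
Tool frame: the origin (TCP) lies between the finger pads; the fingertips stand 25 mm ahead of it and the grasp point (between the pads) lies 6 mm ahead of it; z points along the fingers, y is the line along which they close (so a half turn about z gives the same grasp; the last joint's range is limited). The gripper opens to 85 mm and grips with 20 to 120 N. Pads are 22 mm wide; open, the fingers measure 114 mm over their backs; the gripper's body (76 mm by 85 mm) begins 54 mm behind the grasp point. The pads swing forward as they close: fully open they stand 13 mm farther back than shut.
Start: joints at [1.16, 0.628, 0.038, 1.517, -0.027, 0.996, -0.02], TCP at [0.22, -0.612, 0.256] pointing down, gripper open.
Joint ranges: [-3.06, 3.06], [-0.37, 2.12], [-1.25, 1.32], [0.18, 2.47], [-1.1, 4.24], [0.23, 1.98], [-2.94, 2.94]. Speed limits (rad/s): [2.57, 2.57, 3.14, 3.14, 3.14, 3.14, 3.14].

INTERFACE

Orientations are given as a 3x3 rotation matrix whose columns are the frame's x, y, z axes.
In Python, from bench import env gives the robot as it stands.
- The arm moves only by the shell command python3 -m crank 'ROWS'. ROWS is JSON, a list of rows, each an object with "travel": the shift along the tool's x, y, z in units of 0.2 m (1.0 is 0.2 m), a list of three; "rotation": the turn, a rotation vector about the tool's x, y, z in units of 180 degrees (1.0 is 180 degrees), a list of three; "hand": the opening, from 0 (shut) to 1 (fully open). A call has 1 to 20 rows; each row is the pose to reach, as a shift and turn from the pose commanded when the call began, along the tool's axes at that moment, turning the shorter way round; what a row does not reach only later rows make up. A row lasts 1/8 s, in which the tool goes at most 62.5 mm and 10.7 degrees, less where a joint would pass 70% of its speed; a pose out of reach is approached as far as the arm can. A call with a number of a shift or a turn outside -1 to 1 is refused whole. A call with a gripper value outside its range is refused whole. The fingers move at their own pace and stop on an object; the grip force is fixed at half the most. Time passes only in rows, so rows that repeat a pose let the fingers close. It gives the time, the measured TCP pose, the force, the opening and the grip force at its end, in the units of the state.
- env.get_obs(): the state, without advancing time (a new reading comes with each control period).
- env.camera(name): name is "side" or "top"; returns the picture (400x640x3 uint8, blue, green, red); there is no depth.
- env.camera_info(name): a dict with "fovy" (degrees; the focal length in pixels is half the picture's height over the tangent of half this angle, whatever the lens; pixels are square), "cx", "cy" (the principal point, pixels), "extrinsics" (4x4, takes a point from camera to world coordinates). Camera axes: x right, y up, looking along -z (the intrinsics and any distortion apply to the point x, -y, -z); pixel columns grow to the right and rows downward; lengths in m; the calibration is good to about 2 mm. A picture is of the moment at which its call begins. camera_info takes no time and is no camera call.
- env.job_done(): hands the job in; it is judged then, once.
The state is a dict: "t": time; "joint_pos": joint angles; "joint_velocities": joint speeds; "joint_efforts": joint torques, N m; "eef_pos": TCP position; "eef_rot": TCP orientation; "wrist_force": force on the tool from outside, world axes, zero at the start; "moment": the same for the moment, N m; "grip_width": finger opening in m; "gripper_force": force on a finger pad.
Only numpy, scipy, OpenCV 4.12 (cv2) and the standard library are available. Lean on these libraries where they do the work, as an engineer would, in place of code of your own. Each camera call takes 0.05 s, during which the arm holds its last target. There are 200 camera calls.

TASK

On the pattern-cutting bench, take the loose marking plate whose single middle knuckle fits between the two brass knuckles on the wooden jamb block, gently bring that knuckle between them with the plate lying level and opened out flat in front of the block, and line up the pin holes so well that the 6 mm hinge pin would slide through all three 10 mm holes. Hold it there still, carried by the gripper alone and not resting or pressing on the hinge, for at least two seconds, and finish while still holding it there: do not let go or put it down. Leave the pin, the other plate and everything else on the bench alone.

Things in the scene. Friction and masses are not known exactly. Their poses are not given: they have to be found in the camera images.
- leaf: loose plate with ORANGE grip: aluminium, 4 thick, 110 (x -70..+40) x 90 (y) mm, 0.4-0.55 kg, flat on the bench. Origin: underside, balance point, below the grip's middle; z up. Grip: upright block centred there, 60 (x) x 20 (y) mm, 4 to 40 mm over the underside; take it across y. +x edge: ONE middle brass knuckle, tube along y, 36 long, 20 outside, 10 hole, its bottom level with the plate's
- leaf_hole (a point): middle of the pin hole in the orange-grip plate's knuckle: 60 mm along +x from the plate's origin, 10 mm above its underside; axes as the plate's (y along the hole)
- jamb: fixed dark wooden block, 80 (x) x 110 (y) mm, on a paler board 30 mm thick; front (-x side) faces roughly the robot. Origin under the block's middle, z up, 0 to 15 mm below the bench top (varies); block top 86 mm over it. Two brass knuckles, 20 mm outside, 10 mm holes, stand off the front, 21 to 47 mm either side of the middle: a 42 mm gap, open above, below and in front
- jamb_hole (a point): midway between the fixed knuckles on their hole axis: 54 mm in front (-x) of the jamb's origin, 96 mm above it; axes as the jamb's (y along the holes). Block face 14 mm behind it. The plate's knuckle centre belongs here, x axes parallel, so the plate's origin comes 60 mm in front (-x) and 10 mm lower; there the plate hangs free, nothing close beneath
- other_leaf: the wrong plate, with a BLUE grip: same plate, grip, origin and axes, but TWO brass knuckles, 20 mm long, 24 to 44 mm either side of the middle of its +x edge. Leave it alone
- pin: steel hinge pin, a bent rod 6 mm thick and 90 mm long, lying flat on the bench; origin at its middle. Leave it alone
- hammer: hammer lying on the bench, origin under its middle. Leave it alone
- screwdriver: screwdriver lying on the bench, origin under its middle. Leave it alone
- bowl: small white bowl, 110 mm across, 45 mm high, origin under its middle. Leave it alone
- jar: amber jar with a black cap, 64 mm across, 85 mm high, origin under its middle. Leave it alone
- weight: dark steel pattern weight with a knob, 64 mm across, 58 mm high, origin under its middle. Leave it alone
Things that resemble listed ones, but are neither listed nor needed, are in the scene too. What is shaped like the leaf but black or pink is not meant.

How it is judged:
By the outcome, as a careful person would: the job done as asked, in the order asked, and still so for the second after the job is handed in, while the arm keeps its last pose, push and grip.
It also fails if it takes over 51 s, if anything falls off the work surface, if the arm or the gripper's body presses on something with over 40 N, if the wrist force passes 120 N, or if a joint passes its speed limit or range.

## Working session

There is one attempt and no reset: what is moved stays moved. The work goes in short steps, Python scripts to look and compute and a shell command to move; the robot and the scene stay as the last step left them, time stands still between calls to the robot, and variables do not carry over. Pictures are saved under pics/ and viewed, at most 10 in all, crops included, and the job is handed in when it is done.

```bash
ls; mkdir -p pics; python3 - <<'E'
from bench import env
import cv2,numpy as np
np.set_printoptions(precision=4,suppress=True)
for n in("top","side"):
    cv2.imwrite(f"pics/{n}0.png",env.camera(n)); print(n,env.camera_info(n))
o=env.get_obs();print(o)
E
```

```text
pics
top {'fovy': 49.60577282583801, 'cx': 312.2695491803013, 'cy': 201.08409343913817, 'extrinsics': array([[ 0.0217,  0.9931, -0.1151,  0.3381],
       [-0.9997,  0.023 ,  0.0099, -0.007 ],
       [ 0.0124,  0.1149,  0.9933,  1.4256],
       [ 0.    ,  0.    ,  0.    ,  1.    ]])}
side {'fovy': 53.69791394185285, 'cx': 325.21485321855573, 'cy': 203.14346173020363, 'extrinsics': array([[-0.901 ,  0.1934, -0.3884,  0.0022],
       [-0.4332, -0.4501,  0.7808,  0.9632],
       [-0.0238,  0.8718,  0.4893,  0.6824],
       [ 0.    ,  0.    ,  0.    ,  1.    ]])}
{'t': 0.1, 'joint_pos': array([ 1.1602,  0.6293,  0.0385,  1.5183, -0.027 ,  0.9963, -0.02  ]), 'joint_velocities': array([-0.001 , -0.0026,  0.0007, -0.0051, -0.0003,  0.0003,  0.    ]), 'joint_efforts': array([  0.0018, -56.4539,   1.2297, -19.3974,   0.0111,   0.0054,
        -0.    ]), 'eef_pos': array([ 0.2196, -0.6112,  0.2555]), 'eef_rot': array([[ 0.9411,  0.338 , -0.0006],
       [ 0.338 , -0.9411,  0.0017],
       [-0.    , -0.0018, -1.    ]]), 'wrist_force': array([-0.2008,  0.7042,  0.9598]), 'moment': array([ 0.0032, -0.0384, -0.0034]), 'gripper_force': 0.0, 'grip_width': 0.08541503864820277}
```

View pics/top0.png

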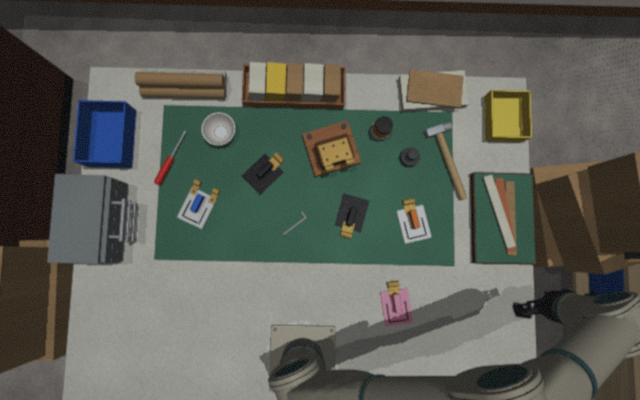

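View pics/side0.png

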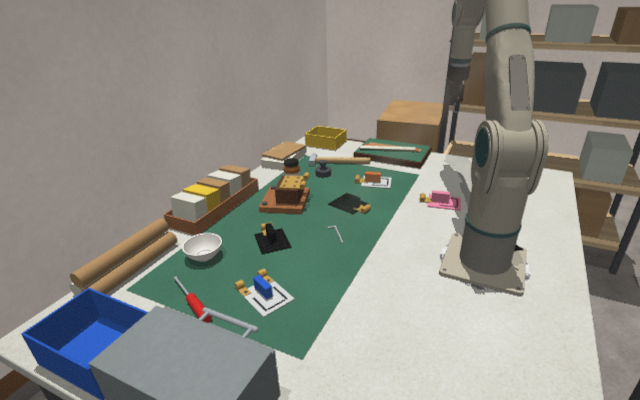

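The top view shows these lookalikes: the orange-grip plate at (413,222), the blue-grip one at (197,203), black ones at (263,173) and (351,214), and a pink one at (396,304). I choose the orange one. The jamb is at (334,150). Next are close crops of the leaf and jamb from both cameras.

```bash
cat > h.py <<'E'
import numpy as np,cv2
from bench import env
np.set_printoptions(precision=4,suppress=True)
def cam(n):
    i=env.camera_info(n);E=np.array(i["extrinsics"]);f=200/np.tan(np.radians(i["fovy"])/2);return f,i["cx"],i["cy"],E
def proj(n,P):
    f,cx,cy,E=cam(n);p=(np.atleast_2d(P)-E[:3,3])@E[:3,:3]
    return np.c_[cx+f*p[:,0]/-p[:,2],cy-f*p[:,1]/-p[:,2]]
def ray(n,u,z):
    f,cx,cy,E=cam(n);d=E[:3,:3]@[(u[0]-cx)/f,-(u[1]-cy)/f,-1];o=E[:3,3];return o+d*(z-o[2])/d[2]
def crop(n,x,y,w,h,s,im=None):
    im=env.camera(n) if im is None else im
    return cv2.resize(im[y:y+h,x:x+w],None,fx=s,fy=s,interpolation=cv2.INTER_CUBIC)
E
python3 - <<'E'
from h import *
a=cv2.imread("pics/top0.png");b=cv2.imread("pics/side0.png")
A=crop("",380,185,66,75,6,a);B=crop("",295,110,66,75,6,a)
C=crop("",345,165,66,50,6,b);D=crop("",255,160,66,60,6,b)
t=np.hstack([A,B]);cv2.imwrite("pics/c1.png",t)
C=cv2.copyMakeBorder(C,0,60,0,0,0);cv2.imwrite("pics/c2.png",np.hstack([C,D]))
print(proj("top",env.get_obs()["eef_pos"]),proj("side",env.get_obs()["eef_pos"]))
# distortion check: mat corners
for u in [(162,108),(156,258),(456,112),(454,263),(413,222),(334,150)]: print(u,ray("top",u,0))
E
```

```text
[[532.2564 300.8382]] [[454.0012 104.9306]]
(162, 108) [0.8088 0.4944 0.    ]
(156, 258) [0.3054 0.4829 0.    ]
(456, 112) [ 0.8206 -0.5048  0.    ]
(454, 263) [ 0.3101 -0.4898  0.    ]
(413, 222) [ 0.4415 -0.3558  0.    ]
(334, 150) [ 0.6781 -0.0905  0.    ]
```

View pics/c1.png

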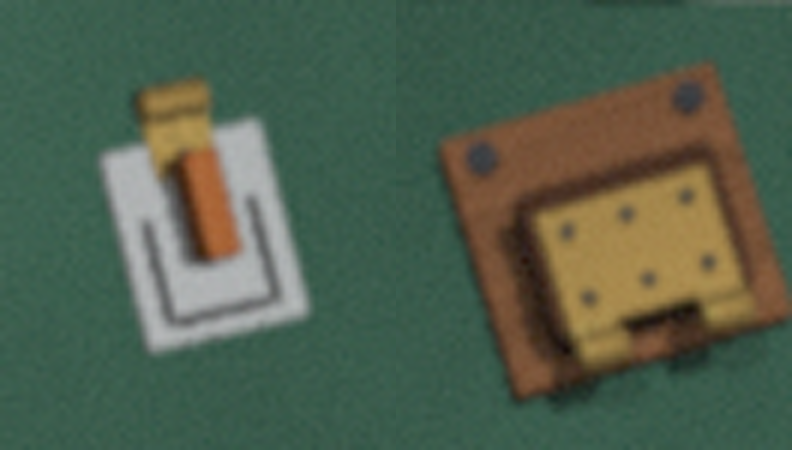

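View pics/c2.png

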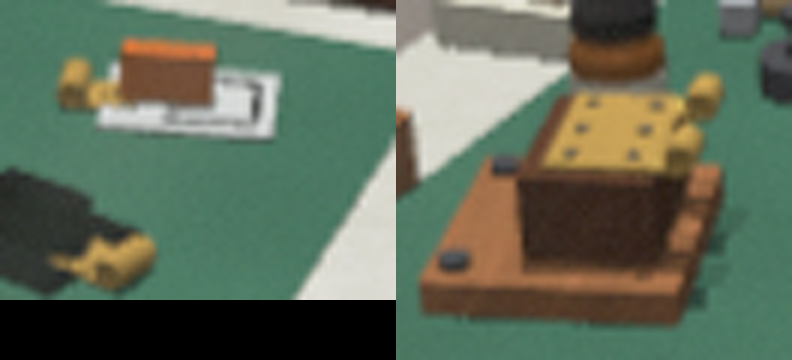

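```bash
cat > fit1.py <<'E'
from h import *
from scipy.optimize import least_squares
def px(c,o,s=6): return np.array(o)+(np.array(c)+.5)/s-.5
def W(q,L):
    c,s=np.cos(q[3]),np.sin(q[3]);return np.array(L)/1e3@np.array([[c,-s,0],[s,c,0],[0,0,1]]).T+q[:3]
LT=([(40,45,4),(40,-45,4),(-70,-45,4),(-70,45,4)],px([(101,157),(261,119),(311,314),(152,352)],(380,185)))
LS=([(40,45,4),(-70,45,4),(-70,-45,4)],px([(97,127),(272,138),(282,73)],(345,165)))
JT=([(-54,34,96),(-54,-34,96)],px([(604-396,344),(731-396,306)],(295,110)))
JS=([(-54,34,96),(-54,-34,96),(40,55,84),(-40,55,84)],px([(685-396,147),(707-396,95),(522-396,175),(672-396,178)],(255,160)))
def go(name,q0,free,**v):
    def r(p):
        q=np.array(q0,float);q[free]=p;return np.concatenate([(proj(n,W(q,L))-u).ravel() for n,(L,u) in v.items()])
    s=least_squares(r,np.array(q0,float)[free]);print(name,s.x,"yaw",np.degrees(s.x[-1]),"res",s.fun.round(2))
go("leaf top",[.44,-.35,0,0],[0,1,3],top=LT);go("leaf side",[.44,-.35,0,0],[0,1,3],side=LS)
go("leaf both",[.44,-.35,0,0],[0,1,2,3],top=LT,side=LS)
go("jamb",[.67,-.09,0,0],[0,1,2,3],top=JT,side=JS)
E
python3 fit1.py
```

```text
leaf top [ 0.45   -0.3542  0.2518] yaw 14.429591824283168 res [ 0.19 -0.08 -0.24  0.11 -0.01  0.02  0.06 -0.04]
leaf side [ 0.4481 -0.3497  0.2489] yaw 14.259783625047492 res [ 0.04 -0.28  0.15 -0.11 -0.19  0.44]
leaf both [ 0.45   -0.3549 -0.0027  0.2512] yaw 14.3952125641067 res [ 0.23 -0.03 -0.24  0.19 -0.05  0.05  0.06 -0.05  0.07 -0.3   0.07 -0.17
 -0.32  0.42]
jamb [ 0.6604 -0.0859 -0.0056  0.3752] yaw 21.497904843234156 res [ 0.89  1.37 -0.03  0.38  0.76 -0.52 -0.57 -0.49 -0.46  0.5  -1.81  0.29]
```

```bash
python3 -m crank '[{"travel":[0.2,-0.11,0],"rotation":[0,0,0],"hand":1},{"travel":[0.45,-0.25,0],"rotation":[0,0,0.01],"hand":1},{"travel":[0.7,-0.38,0],"rotation":[0,0,0.02],"hand":1},{"travel":[0.9,-0.49,0],"rotation":[0,0,0.03],"hand":1},{"travel":[1,-0.54,0],"rotation":[0,0,0.03],"hand":1},{"travel":[1,-0.54,0],"rotation":[0,0,0.03],"hand":1}]'
cat > go.py <<'E'
from h import *
import sys
# target x y z yawdeg -> rows units
x,y,z,yaw=map(float,sys.argv[1:])
o=env.get_obs();R=np.array(o["eef_rot"]);p=np.array(o["eef_pos"])
c,s=np.cos(np.radians(yaw)),np.sin(np.radians(yaw));T=np.array([[c,s,0],[s,-c,0],[0,0,-1.]])
print("travel",R.T@(np.array([x,y,z])-p)/.2,"rot",cv2.Rodrigues(R.T@T)[0].ravel()/np.pi,"t",o["t"],"p",p,"F",o["wrist_force"],"w",o["grip_width"])
E
python3 go.py .450 -.354 .12 14.4
```

```text
t: 0.85
eef_pos: [0.373, -0.4407, 0.256]
eef_rot: [[0.968, 0.252, 0.0], [0.252, -0.968, 0.001], [0.0, -0.001, -1.0]]
wrist_force: [0.5, -0.6, 0.2]
grip_width: 0.0856
gripper_force: 0.0
travel [ 0.4815 -0.3217  0.6808] rot [-0.0004 -0.0002  0.0011] t 0.85 p [ 0.373  -0.4407  0.256 ] F [ 0.4831 -0.5743  0.1635] w 0.08555757816669035
```

```bash
python3 -m crank '[{"travel":[0.2,-0.13,0.1],"rotation":[0,0,0],"hand":1},{"travel":[0.38,-0.25,0.3],"rotation":[0,0,0],"hand":1},{"travel":[0.48,-0.32,0.5],"rotation":[0,0,0.001],"hand":1},{"travel":[0.48,-0.32,0.68],"rotation":[0,0,0.001],"hand":1},{"travel":[0.48,-0.32,0.68],"rotation":[0,0,0.001],"hand":1},{"travel":[0.48,-0.32,0.68],"rotation":[0,0,0.001],"hand":1}]'
python3 go.py .450 -.354 .036 14.4
python3 - <<'E'
from h import *
b=env.camera("side");a=env.camera("top")
cv2.imwrite("pics/c3.png",np.hstack([crop("",335,130,80,75,5,b),crop("",375,180,70,75,5,a)]))
print(proj("side",env.get_obs()["eef_pos"]),proj("top",env.get_obs()["eef_pos"]))
E
```

```text
t: 1.6
eef_pos: [0.4481, -0.3587, 0.1213]
eef_rot: [[0.97, 0.243, 0.001], [0.243, -0.97, -0.002], [0.0, 0.002, -1.0]]
wrist_force: [0.6, -0.1, 0.5]
grip_width: 0.0851
gripper_force: 0.0
travel [ 0.0147 -0.0215  0.4266] rot [ 0.0006 -0.0001 -0.002 ] t 1.6 p [ 0.4481 -0.3587  0.1213] F [ 0.6217 -0.1299  0.4771] w 0.08507231325047496
[[374.1915 151.6737]] [[423.6826 216.8959]]
```

View pics/c3.png

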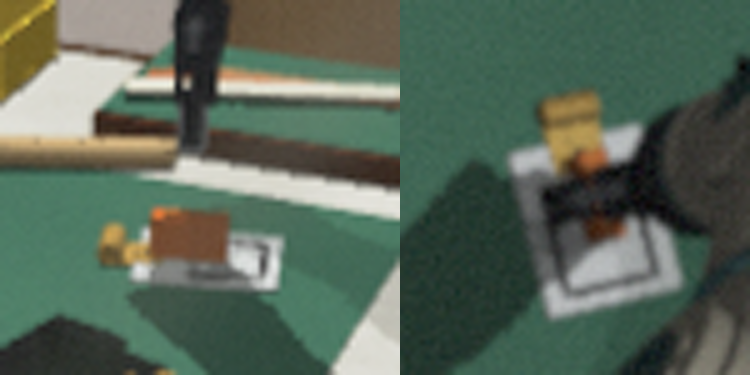

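The fingers stand over the orange grip: in the side view the tips are at (373,160) and the grip at (373,175). Descending now.

```bash
python3 -m crank '[{"travel":[0.015,-0.02,0.15],"rotation":[0,0,-0.002],"hand":1},{"travel":[0.015,-0.02,0.3],"rotation":[0,0,-0.002],"hand":1},{"travel":[0.015,-0.02,0.4],"rotation":[0,0,-0.002],"hand":1},{"travel":[0.015,-0.02,0.427],"rotation":[0,0,-0.002],"hand":1},{"travel":[0.015,-0.02,0.427],"rotation":[0,0,-0.002],"hand":1},{"travel":[0.015,-0.02,0.427],"rotation":[0,0,-0.002],"hand":1}]'
python3 -m crank '[{"travel":[0,0,0],"rotation":[0,0,0],"hand":0.6},{"travel":[0,0,0],"rotation":[0,0,0],"hand":0.4},{"travel":[0,0,0],"rotation":[0,0,0],"hand":0.3},{"travel":[0,0,0],"rotation":[0,0,0],"hand":0.2},{"travel":[0,0,0],"rotation":[0,0,0],"hand":0},{"travel":[0,0,0],"rotation":[0,0,0],"hand":0},{"travel":[0,0,0],"rotation":[0,0,0],"hand":0},{"travel":[0,0,0],"rotation":[0,0,0],"hand":0}]'
python3 go.py .450 -.354 .036 14.4
```

```text
t: 2.45
eef_pos: [0.4512, -0.3528, 0.0362]
eef_rot: [[0.968, 0.251, 0.002], [0.251, -0.968, -0.001], [0.001, 0.002, -1.0]]
wrist_force: [0.2, -0.7, -0.4]
grip_width: 0.0856
gripper_force: 0.0
t: 3.45
eef_pos: [0.4506, -0.3522, 0.0352]
eef_rot: [[0.968, 0.251, 0.0], [0.251, -0.968, -0.0], [0.0, 0.0, -1.0]]
wrist_force: [-0.8, 0.4, 5.5]
grip_width: 0.0191
gripper_force: 60.0
travel [-0.0052  0.0078 -0.0041] rot [ 0.0001 -0.0001  0.0007] t 3.45 p [ 0.4506 -0.3522  0.0352] F [-0.822   0.3591  5.466 ] w 0.01912940872173799
```

```bash
python3 -m crank '[{"travel":[0,0,-0.03],"rotation":[0,0,0],"hand":0},{"travel":[0,0,-0.1],"rotation":[0,0,0],"hand":0},{"travel":[0,0,-0.25],"rotation":[0,0,0],"hand":0},{"travel":[0,0,-0.45],"rotation":[0,0,0],"hand":0},{"travel":[0,0,-0.65],"rotation":[0,0,0],"hand":0},{"travel":[0,0,-0.75],"rotation":[0,0,0],"hand":0},{"travel":[0,0,-0.75],"rotation":[0,0,0],"hand":0},{"travel":[0,0,-0.75],"rotation":[0,0,0],"hand":0}]'
python3 - <<'E'
from h import *
I={n:np.mean([env.camera(n).astype(float) for _ in range(8)],0) for n in("top","side")}
np.savez("avg0.npz",**I)
A=crop("",318,135,44,40,9,I["top"]);B=crop("",278,166,44,40,9,I["side"])
cv2.imwrite("pics/c4.png",np.hstack([A,B]))
E
python3 go.py .450 -.354 .2 14.4
```

```text
t: 4.45
eef_pos: [0.4498, -0.3514, 0.1841]
eef_rot: [[0.968, 0.251, -0.002], [0.251, -0.968, 0.001], [-0.001, -0.002, -1.0]]
wrist_force: [0.0, 0.4, -5.2]
grip_width: 0.0194
gripper_force: 59.3
travel [-0.0051  0.0085 -0.0751] rot [ 0.     -0.      0.0008] t 5.25 p [ 0.4506 -0.3521  0.185 ] F [ 0.7384  0.6247 -4.0672] w 0.018892610608213768[ WARN:0@25.896] global loadsave.cpp:1063 imwrite_ Unsupported depth image for selected encoder is fallbacked to CV_8U.
```

View pics/c4.png

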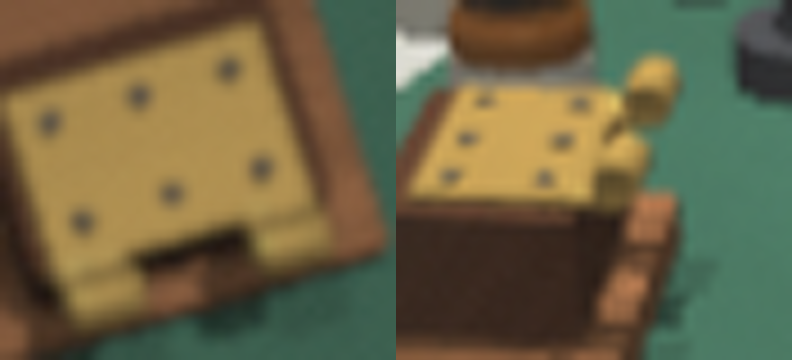

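The averaged crops show six screws on the brass plate. In the top crop they are at (50,122), (138,95), (228,68), (83,222), (172,193) and (262,168), and all six are matched in the side crop. The knuckles are at top (105,295) and (290,238), and at side (622,170) and (652,90).

```bash
cat > fit2.py <<'E'
from h import *
from scipy.optimize import least_squares
from fit1 import W
def px(c,o,s=9): return np.array(o)+(np.array(c)+.5)/s-.5
T=px([(50,122),(138,95),(228,68),(83,222),(172,193),(262,168)],(318,135))
S=px(np.array([(450,177),(466,138),(485,100),(546,178),(563,141),(580,104)])-[396,0],(278,166))
a=np.linspace(0,2*np.pi,90)
def cyl(y0,y1): return np.concatenate([np.c_[-54+10*np.cos(a),0*a+y,96+10*np.sin(a)] for y in(y0,y1)])
K={1:cyl(21,47),-1:cyl(-47,-21)}
u=np.array([.956,-.294]);v=np.array([.294,.956])
E=[("top",1,(112,317),v),("top",1,(68,305),-u),("top",1,(142,289),u),("top",-1,(297,258),v),("top",-1,(250,250),-u),("top",-1,(328,227),u),
("side",1,(614,207),(0,1)),("side",1,(651,160),(1,0)),("side",-1,(660,55),(0,-1)),("side",-1,(681,82),(1,0)),("side",-1,(650,125),(0,1))]
def r(p):
    q=p[:4];s,xb,xf,zp=p[4:]
    L=[(x,k*s,zp) for x in(xb,xf) for k in(1,0,-1)]
    o=[(proj("top",W(q,L))-T).ravel(),(proj("side",W(q,L))-S).ravel()]
    for n,k,c,d in E:
        d=np.array(d,float);m=px(np.array(c)-([396,0] if n=="side" else [0,0]),(278,166) if n=="side" else (318,135))
        o.append([(proj(n,W(q,K[k]))@d).max()-m@d])
    o.append([(zp-90.5)/3])
    return np.concatenate(o)
s=least_squares(r,[.66,-.086,-.005,.3,32,15,-20,90])
if __name__=="__main__":
    print(s.x,np.degrees(s.x[3]));print(s.fun.round(2));h=W(s.x[:4],[(-54,0,96)])[0]
    c=np.sqrt(np.diag(np.linalg.inv(s.jac.T@s.jac)))*.25;print("sd",c)
    print("hole",h,"leaf origin",W(s.x[:4],[(-114,0,86)])[0])
E
sed -i 's/^go("/if __name__=="__main__": go("/;s/;go("/\nif __name__=="__main__": go("/' fit1.py; python3 fit2.py
```

```text
[  0.6641  -0.0857  -0.0074   0.3255  33.0113  10.5189 -27.0391  89.9583] 18.651077895445148
[-0.    0.06  0.13  0.04  0.02  0.03 -0.08  0.06 -0.03  0.24 -0.12 -0.01
 -0.17 -0.17  0.08 -0.1  -0.08  0.02  0.02  0.1  -0.05 -0.08 -0.2  -0.09
  0.29  0.22  0.32  0.52 -0.04  0.21  0.08 -0.37  0.22 -0.53  0.32 -0.18]
sd [0.0004 0.0003 0.0005 0.0057 0.3647 0.5457 0.545  0.5101]
hole [ 0.6129 -0.103   0.0886] leaf origin [ 0.556  -0.1221  0.0786]
```

```bash
python3 go.py .5096 -.1378 .114 18.65
```

```text
travel [ 0.5547 -0.9631  0.3548] rot [ 0.     -0.     -0.0229] t 5.25 p [ 0.4506 -0.3521  0.185 ] F [ 0.7384  0.6247 -4.0672] w 0.018892610608213768
```

```bash
python3 -m crank '[{"travel":[0.05,-0.08,0],"rotation":[0,0,0],"hand":0},{"travel":[0.13,-0.22,0],"rotation":[0,0,-0.005],"hand":0},{"travel":[0.23,-0.4,0],"rotation":[0,0,-0.01],"hand":0},{"travel":[0.33,-0.58,0],"rotation":[0,0,-0.015],"hand":0},{"travel":[0.43,-0.75,0],"rotation":[0,0,-0.02],"hand":0},{"travel":[0.51,-0.88,0],"rotation":[0,0,-0.023],"hand":0},{"travel":[0.555,-0.963,0.05],"rotation":[0,0,-0.023],"hand":0},{"travel":[0.555,-0.963,0.13],"rotation":[0,0,-0.023],"hand":0},{"travel":[0.555,-0.963,0.22],"rotation":[0,0,-0.023],"hand":0},{"travel":[0.555,-0.963,0.3],"rotation":[0,0,-0.023],"hand":0},{"travel":[0.555,-0.963,0.345],"rotation":[0,0,-0.023],"hand":0},{"travel":[0.555,-0.963,0.355],"rotation":[0,0,-0.023],"hand":0},{"travel":[0.555,-0.963,0.355],"rotation":[0,0,-0.023],"hand":0},{"travel":[0.555,-0.963,0.355],"rotation":[0,0,-0.023],"hand":0}]'
python3 - <<'E'
from h import *
I={n:np.mean([env.camera(n).astype(float) for _ in range(8)],0) for n in("top","side")}
np.savez("avg1.npz",**I)
A=crop("",318,142,44,64,9,I["top"]);B=crop("",287,160,44,64,9,I["side"])
cv2.imwrite("pics/c5.png",np.hstack([A,B]).clip(0,255).astype(np.uint8))
E
python3 go.py .5096 -.1378 .114 18.65
```

```text
t: 7.0
eef_pos: [0.5101, -0.138, 0.1145]
eef_rot: [[0.947, 0.32, 0.001], [0.32, -0.947, -0.0], [0.001, 0.001, -1.0]]
wrist_force: [-0.0, 0.7, -4.1]
grip_width: 0.0191
gripper_force: 59.2
travel [-0.0002  0.     -0.0005] rot [-0.      0.      0.0001] t 7.8 p [ 0.5096 -0.1378  0.1139] F [ 0.2142  0.2607 -4.0447] w 0.01929585717927188
```

View pics/c5.png

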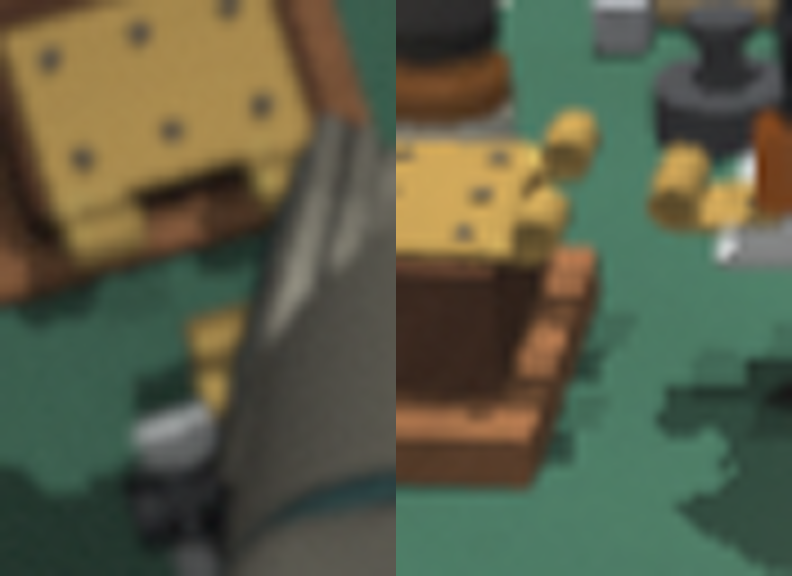

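```bash
cat > fit3.py <<'E'
from h import *
from fit1 import W
from fit2 import px,cyl,s as J
from scipy.optimize import least_squares
o=env.get_obs();p=np.array(o["eef_pos"]);R=np.array(o["eef_rot"]);yaw=np.arctan2(R[1,0],R[0,0])
C=cyl(-18,18)+[114,0,-86]  # in leaf frame: hole at (60,0,10)
u=np.array([.956,-.294]);v=np.array([.294,.956]);OT,OS=(318,142),(287,160)
E=[("side",(685,142),(0,-1)),("side",(649,200),(-1,0)),("side",(672,231),(0,1)),("side",(712,165),(1,0)),("top",(190,340),-u),("top",(217,316),-v)]
def r(d,full=True):
    q=np.r_[p+R@d,yaw];out=[]
    for n,c,dd in E:
        dd=np.array(dd,float);m=px(np.array(c)-([396,0] if n=="side" else [0,0]),OS if n=="side" else OT)
        out.append((proj(n,W(q,C))@dd).max()-m@dd)
    return np.array(out)
d0=np.array([-.001,0,.0355]);print("pred res",r(d0).round(2))
k=least_squares(r,d0);print("offset tool",k.x,"res",k.fun.round(2))
# jamb knuckle residuals, same sign convention
print("jamb extents",J.fun[24:-1].round(2))
E
python3 fit3.py
```

```text
pred res [-0.11  0.29  0.08 -0.07  0.63  0.35]
offset tool [-0.0016  0.002   0.0361] res [-0.03  0.03 -0.01  0.18  0.01  0.14]
jamb extents [ 0.29  0.22  0.32  0.52 -0.04  0.21  0.08 -0.37  0.22 -0.53  0.32]
```

```bash
python3 go.py .557 -.121 .1143 18.65; python3 -m crank '[{"travel":[0.03,0,0],"rotation":[0,0,0],"hand":0},{"travel":[0.07,0,0],"rotation":[0,0,0],"hand":0},{"travel":[0.1,0,0],"rotation":[0,0,0],"hand":0},{"travel":[0.13,-0.002,-0.002],"rotation":[0,0,0],"hand":0},{"travel":[0.15,-0.003,-0.002],"rotation":[0,0,0],"hand":0},{"travel":[0.17,-0.003,-0.002],"rotation":[0,0,0],"hand":0},{"travel":[0.19,-0.003,-0.002],"rotation":[0,0,0],"hand":0},{"travel":[0.2,-0.003,-0.002],"rotation":[0,0,0],"hand":0},{"travel":[0.2,-0.003,-0.002],"rotation":[0,0,0],"hand":0}]';python3 go.py .557 -.121 .1143 18.65
```

```text
travel [ 0.2512 -0.0037 -0.002 ] rot [-0.      0.      0.0001] t 7.8 p [ 0.5096 -0.1378  0.1139] F [ 0.2142  0.2607 -4.0447] w 0.01929585717927188
t: 8.93
eef_pos: [0.5474, -0.1244, 0.1143]
eef_rot: [[0.947, 0.32, 0.0], [0.32, -0.947, -0.0], [0.0, 0.0, -1.0]]
wrist_force: [-0.3, -0.9, -4.7]
grip_width: 0.0189
gripper_force: 59.2
travel [ 0.0508 -0.0007  0.    ] rot [ 0.     -0.      0.0002] t 8.925 p [ 0.5474 -0.1244  0.1143] F [-0.3158 -0.9183 -4.6685] w 0.01887794757262149
```

No contact, since the lateral force stays below 1 N. Going the last 10 mm slowly.

```bash
python3 -m crank '[{"travel":[0.01,0,0],"rotation":[0,0,0],"hand":0},{"travel":[0.02,0,0],"rotation":[0,0,0],"hand":0},{"travel":[0.03,0,0],"rotation":[0,0,0],"hand":0},{"travel":[0.04,0,0],"rotation":[0,0,0],"hand":0},{"travel":[0.05,0,0],"rotation":[0,0,0],"hand":0},{"travel":[0.051,0,0],"rotation":[0,0,0],"hand":0},{"travel":[0.051,0,0],"rotation":[0,0,0],"hand":0}]'
python3 - <<'E'
from h import *
I={n:np.mean([env.camera(n).astype(float) for _ in range(10)],0) for n in("top","side")}
np.savez("avg2.npz",**I)
A=crop("",318,150,28,32,14,I["top"]);B=crop("",290,164,28,32,14,I["side"])
cv2.imwrite("pics/c6.png",np.hstack([A,B]).clip(0,255).astype(np.uint8))
# predicted hole-axis extents of leaf and jamb
E
python3 go.py .557 -.121 .1143 18.65
```

```text
t: 9.8
eef_pos: [0.5569, -0.1212, 0.1143]
eef_rot: [[0.947, 0.32, -0.0], [0.32, -0.947, -0.0], [-0.0, -0.0, -1.0]]
wrist_force: [0.1, 0.4, -4.3]
grip_width: 0.0191
gripper_force: 59.2
travel [ 0.0002 -0.0008  0.    ] rot [-0.      0.      0.0001] t 10.8 p [ 0.557  -0.1212  0.1143] F [-0.5232  0.4852 -5.0046] w 0.01914428651340306
```

View pics/c6.png

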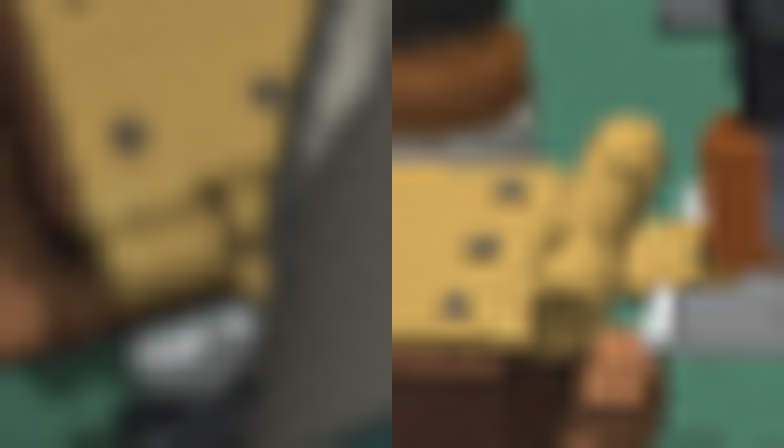

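The knuckle sits between the fixed ones with a visible gap in the top view at about (232,225), and there is no contact force. As a sub-pixel check, I'll compare the front silhouette edges of the far fixed knuckle and the leaf knuckle.

```bash
cat > chk.py <<'E'
from h import *
from fit1 import W
from fit2 import s as J
from scipy.ndimage import map_coordinates as mc
def prof(I,n,q,y,sg,ts):
    a=proj(n,W(q,[(-54,y-5,96),(-54,y+5,96)]));m=a.mean(0);t=(a[1]-a[0]);t/=np.linalg.norm(t);d=np.array([t[1],-t[0]])*sg
    pts=m+ts[:,None]*d
    return np.array([mc(I[:,:,c],[pts[:,1],pts[:,0]],order=1) for c in range(3)]).T,d
def edge(I,n,q,y,sg):
    ts=np.arange(0,7,.1);P,d=prof(I,n,q,y,sg,ts);c=P[:,2]-P[:,0]  # red-blue: brass high
    hi=c[:15].mean();lo=c[50:].mean();k=np.where(c<(hi+lo)/2)[0];return ts[k[0]] if len(k) else np.nan,hi,lo
q=J.x[:4]
for f in("avg0.npz","avg2.npz"):
  D=np.load(f)
  for n in("side","top"):
    for sg in(1,-1):
      _,d=prof(D[n],n,q,0,sg,np.arange(2.))
      # px per mm for jamb x and z motion along d
      g=[(proj(n,W(q,[v]))-proj(n,W(q,[(-54,0,96)])))[0]@d for v in((-53,0,96),(-54,0,97))]
      print(f,n,"dir",d.round(2),"px/mm x,z",np.round(g,2));print("  ",[(y,*np.round(edge(D[n],n,q,y,sg),1)) for y in(-42,-38,-34,-30,-26,-15,-10,-5,0,5,10,15,26,34,42)])
E
python3 chk.py
```

```text
avg0.npz side dir [0.93 0.36] px/mm x,z [-0.27 -0.11]
   [(-42, np.float64(3.1), np.float64(96.1), np.float64(-24.0)), (-38, np.float64(3.2), np.float64(81.9), np.float64(-24.4)), (-34, np.float64(3.4), np.float64(64.6), np.float64(-24.8)), (-30, np.float64(3.5), np.float64(54.8), np.float64(-25.0)), (-26, np.float64(3.5), np.float64(51.3), np.float64(-25.2)), (-15, np.float64(3.2), np.float64(53.7), np.float64(-25.2)), (-10, np.float64(2.7), np.float64(51.0), np.float64(-25.0)), (-5, np.float64(2.0), np.float64(40.3), np.float64(-24.6)), (0, np.float64(2.1), np.float64(40.6), np.float64(-24.3)), (5, np.float64(2.3), np.float64(67.0), np.float64(-24.2)), (10, np.float64(2.7), np.float64(94.9), np.float64(-24.6)), (15, np.float64(2.8), np.float64(109.3), np.float64(-24.8)), (26, np.float64(3.1), np.float64(99.9), np.float64(-22.8)), (34, np.float64(3.0), np.float64(72.2), np.float64(3.8)), (42, np.float64(0.0), np.float64(51.2), np.float64(65.0))]
avg0.npz side dir [-0.93 -0.36] px/mm x,z [0.27 0.11]
   [(-42, np.float64(2.4), np.float64(103.2), np.float64(-12.2)), (-38, np.float64(2.
[... 5803 characters left out ...]
-30, np.float64(2.9), np.float64(10.4), np.float64(9.3)), (-26, np.float64(2.4), np.float64(9.9), np.float64(9.2)), (-15, np.float64(0.0), np.float64(8.5), np.float64(13.3)), (-10, np.float64(0.0), np.float64(8.1), np.float64(12.2)), (-5, np.float64(0.0), np.float64(7.8), np.float64(9.7)), (0, np.float64(0.0), np.float64(6.5), np.float64(43.5)), (5, np.float64(0.0), np.float64(11.6), np.float64(84.4)), (10, np.float64(0.0), np.float64(57.2), np.float64(91.2)), (15, np.float64(0.0), np.float64(69.6), np.float64(90.6)), (26, np.float64(0.0), np.float64(77.4), np.float64(89.5)), (34, np.float64(1.0), np.float64(82.0), np.float64(78.8)), (42, np.float64(0.0), np.float64(79.7), np.float64(89.5))]
```

```bash
cat > chk2.py <<'E'
from h import *
from fit1 import W
from fit2 import s as J,cyl
from scipy.ndimage import map_coordinates as mc
q=J.x[:4];D=np.load("avg1.npz");yaw=np.radians(18.65);c,s=np.cos(yaw),np.sin(yaw)
TR=np.array([[c,s,0],[s,-c,0],[0,0,-1.]])
lo=np.array([.5096,-.1378,.1139])+TR@[-.0013,.0007,.0357]
ql=np.r_[lo-(W(np.r_[0,0,0,yaw],[(-114,0,86)])[0]),yaw]   # jamb-frame equivalent: leaf hole at (-54,0,96)
def edge(n,q,start,d,lo,hi):
    ts=np.arange(lo,hi,.05);p=start+ts[:,None]*d;P=[mc(D[n][:,:,k],[p[:,1],p[:,0]],order=1) for k in range(3)]
    r=(P[2]-P[0])/(sum(P));h=.5*(np.percentile(r,90)+np.percentile(r,10));k=np.where(np.diff(np.sign(r-h)))[0]
    return (ts[k[0]] if len(k) else np.nan),len(k)
for n in("side","top"):
  for nm,Q,ys,ye in(("jamb far",q,(-42,-38,-34,-30,-26),-47),("jamb near",q,(26,30,34,38,42),47),("leaf",ql,(-14,-7,0,7,14),-18 if n=="side" else 18)):
    a=proj(n,W(Q,[(-54,-5,96),(-54,5,96)]));t=a[1]-a[0];t/=np.linalg.norm(t);d=np.array([t[1],-t[0]])
    if n=="side" and d[0]<0 or n=="top" and d[1]<0: d=-d
    m=proj(n,W(Q,[(-54,0,96)]))[0]
    g={k:((proj(n,W(Q,[v]))[0]-m)@np.c_[d,t]).round(2) for k,v in dict(x=(-53,0,96),y=(-54,1,96),z=(-54,0,97)).items()}
    C=W(Q,cyl(min(ys)-4,max(ys)+4))
    out=[]
    for y in ys:
        st=proj(n,W(Q,[(-54,y,96)]))[0]
        R=(proj(n,C)@d).max()
        out.append((y,np.round(edge(n,Q,st,d,1.5,5.5)[0],2),np.round(edge(n,Q,st,-d,1.5,5.5)[0],2)))
    e=proj(n,W(Q,cyl(ye,ye)));st=proj(n,W(Q,[(-54,ye,96)]))[0];td=t*np.sign(ye)
    print(n,nm,"(d,t) px/mm",g);print("  +d,-d",[tuple(map(float,o)) for o in out]," end",edge(n,Q,st,td,-2.5,5)," model",((e-st)@td).max().round(2))
E
python3 chk2.py
```

```text
side jamb far (d,t) px/mm {'x': array([-0.27,  0.09]), 'y': array([0.  , 0.14]), 'z': array([-0.11, -0.24])}
  +d,-d [(-42.0, 3.25, 2.6), (-38.0, 3.25, 2.6), (-34.0, 3.25, 2.7), (-30.0, 3.3, 2.7), (-26.0, 3.3, 2.85)]  end (np.float64(2.549999999999982), 1)  model 2.52
side jamb near (d,t) px/mm {'x': array([-0.27,  0.09]), 'y': array([0.  , 0.14]), 'z': array([-0.11, -0.24])}
  +d,-d [(26.0, 3.35, 4.85), (30.0, 3.25, 4.8), (34.0, 3.3, 1.75), (38.0, 3.0, 3.05), (42.0, 3.0, 2.35)]  end (np.float64(3.349999999999979), 1)  model 2.61
side leaf (d,t) px/mm {'x': array([-0.28,  0.08]), 'y': array([-0.  ,  0.13]), 'z': array([-0.09, -0.25])}
  +d,-d [(-14.0, 2.4, 3.1), (-7.0, 1.9, 3.2), (0.0, 2.55, 3.2), (7.0, 2.8, 3.15), (14.0, 2.5, 3.0)]  end (np.float64(2.799999999999981), 1)  model 2.58
top jamb far (d,t) px/mm {'x': array([-0.31,  0.01]), 'y': array([-0.  ,  0.32]), 'z': array([-0.05, -0.04])}
  +d,-d [(-42.0, 3.05, 2.55), (-38.0, 3.0, 2.25), (-34.0, 2.2, 2.2), (-30.0, 2.7, 2.7), (-26.0, 3.65, 3.05)]  end (np.float64(-2.1500000000000012), 3)  model 0.53
top jamb near (d,t) px/mm {'x': array([-0.31,  0.01]), 'y': array([-0.  ,  0.32]), 'z': array([-0.05, -0.04])}
  +d,-d [(26.0, 4.45, 1.5), (30.0, 4.55, 2.5), (34.0, 4.45, 2.65), (38.0, 4.4, 2.85), (42.0, 4.5, 2.25)]  end (np.float64(3.449999999999979), 1)  model 0.31
top leaf (d,t) px/mm {'x': array([-0.32,  0.  ]), 'y': array([-0.  ,  0.32]), 'z': array([-0.04, -0.04])}
  +d,-d [(-14.0, 2.95, 4.25), (-7.0, 2.35, 3.95), (0.0, 1.55, 3.6), (7.0, 3.55, 3.65), (14.0, 3.5, 3.65)]  end (np.float64(0.599999999999989), 1)  model 0.38
```

```bash
cat > patch.py <<'E'
s=open("chk2.py").read()
a=s.index("    r=(P[2]");b=s.index("for n in(\"side\"")
s=s[:a]+'''    g=-np.gradient(np.convolve(P[2],np.ones(9)/9,"same"),.05)[6:-6];tt=ts[6:-6];k=g.argmax();w=slice(max(k-12,0),k+13)
    return (g[w]*tt[w]).sum()/g[w].sum(),g[k]
'''+s[b:]
s=s.replace('C=W(Q,cyl(min(ys)-4,max(ys)+4))','ax=proj(n,W(Q,[(-54,np.mean(ys),96)]))[0]; C=proj(n,W(Q,cyl(np.mean(ys),np.mean(ys))));print("  model radius",((C-ax)@d).max().round(2),((C-ax)@-d).max().round(2))')
s=s.replace("        R=(proj(n,C)@d).max()\n","")
open("chk3.py","w").write(s)
E
python3 patch.py; python3 chk3.py | grep -v xx
```

```text
model radius 2.85 2.85
side jamb far (d,t) px/mm {'x': array([-0.27,  0.09]), 'y': array([0.  , 0.14]), 'z': array([-0.11, -0.24])}
  +d,-d [(-42.0, 2.82, 2.23), (-38.0, 3.05, 2.36), (-34.0, 3.25, 2.26), (-30.0, 3.47, 2.95), (-26.0, 3.61, 4.06)]  end (np.float64(2.465402815638146), np.float64(62.004553598401344))  model 2.52
  model radius 2.97 2.98
side jamb near (d,t) px/mm {'x': array([-0.27,  0.09]), 'y': array([0.  , 0.14]), 'z': array([-0.11, -0.24])}
  +d,-d [(26.0, 3.05, 4.92), (30.0, 2.37, 4.88), (34.0, 2.61, 4.89), (38.0, 2.9, 5.06), (42.0, 2.15, 4.84)]  end (np.float64(-1.717272522019604), np.float64(56.46322986293342))  model 2.61
  model radius 2.92 2.92
side leaf (d,t) px/mm {'x': array([-0.28,  0.08]), 'y': array([-0.  ,  0.13]), 'z': array([-0.09, -0.25])}
  +d,-d [(-14.0, 2.07, 2.59), (-7.0, 2.03, 2.85), (0.0, 4.87, 3.01), (7.0, 4.03, 3.68), (14.0, 1.99, 3.42)]  end (np.float64(2.4134663927685005), np.float64(69.20632286069392))  model 2.58
  model radius 3.18 3.18
top jamb far (d,t) px/mm {'x': array([-0.31,  0.01]), 'y': array([-0.  ,  0.32]), 'z': array([-0.05, -0.04])}
  +d,-d [(-42.0, 4.87, 4.82), (-38.0, 4.77, 4.37), (-34.0, 2.0, 5.03), (-30.0, 2.08, 2.51), (-26.0, 2.44, 3.79)]  end (np.float64(1.7578774977165774), np.float64(15.503801530347516))  model 0.53
  model radius 3.19 3.19
top jamb near (d,t) px/mm {'x': array([-0.31,  0.01]), 'y': array([-0.  ,  0.32]), 'z': array([-0.05, -0.04])}
  +d,-d [(26.0, 3.63, 3.4), (30.0, 3.24, 5.25), (34.0, 2.17, 2.61), (38.0, 3.47, 3.48), (42.0, 2.1, 4.73)]  end (np.float64(-0.46804560145674523), np.float64(47.247795221056776))  model 0.31
  model radius 3.19 3.19
top leaf (d,t) px/mm {'x': array([-0.32,  0.  ]), 'y': array([-0.  ,  0.32]), 'z': array([-0.04, -0.04])}
  +d,-d [(-14.0, 2.06, 2.96), (-7.0, 2.1, 1.95), (0.0, 3.53, 3.74), (7.0, 2.24, 3.06), (14.0, 5.0, 2.64)]  end (np.float64(-0.6574147675973736), np.float64(41.2744779143722))  model 0.38
```

```bash
python3 - <<'E'
from h import *
from fit1 import W
from fit2 import s as J,cyl
q=J.x[:4];I=np.load("avg2.npz")["side"]
x,y,s=297,168,24
im=cv2.resize(I[y:y+23,x:x+16],None,fx=s,fy=s,interpolation=cv2.INTER_CUBIC)
im=((im-40)*1.4).clip(0,255).astype(np.uint8);o=im.copy()
for a,b in((-47,-21),(-18,18),(21,47)):
    p=proj("side",W(q,cyl(a,b)));p=((p-[x,y]+.5)*s-.5)
    cv2.polylines(o,[cv2.convexHull(p.astype(np.float32)).astype(int)],True,(255,0,0),1)
cv2.imwrite("pics/c7.png",np.hstack([im,o]))
E
```

```text
(no output)
```

View pics/c7.png

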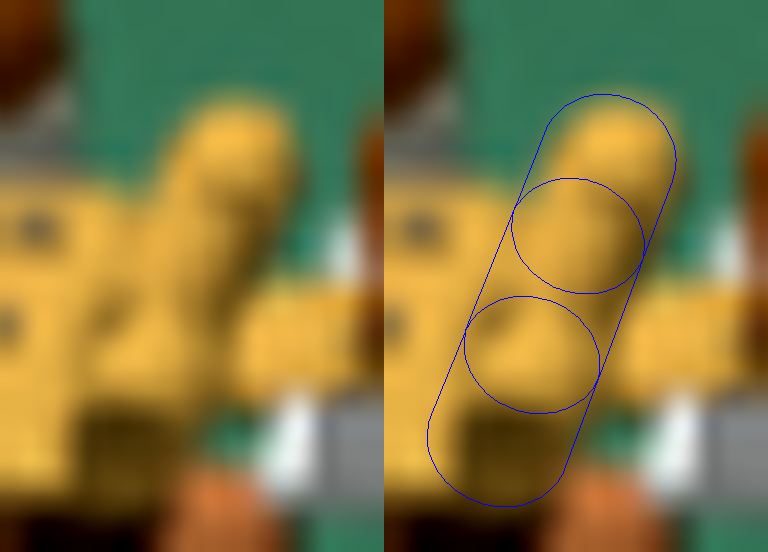

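```bash
python3 - <<'E'
from h import *
from fit1 import W
from fit2 import s as J,cyl
q=J.x[:4];I=np.load("avg2.npz")["top"]
x,y,s=323,156,24
im=cv2.resize(I[y:y+18,x:x+16],None,fx=s,fy=s,interpolation=cv2.INTER_CUBIC)
im=((im-20)*1.4).clip(0,255).astype(np.uint8);o=im.copy()
for a,b in((-18,18),(21,47)):
    p=proj("top",W(q,cyl(a,b)));p=((p-[x,y]+.5)*s-.5)
    cv2.polylines(o,[cv2.convexHull(p.astype(np.float32)).astype(int)],True,(255,0,0),1)
cv2.imwrite("pics/c8.png",np.hstack([im,o]))
E
```

```text
(no output)
```

View pics/c8.png

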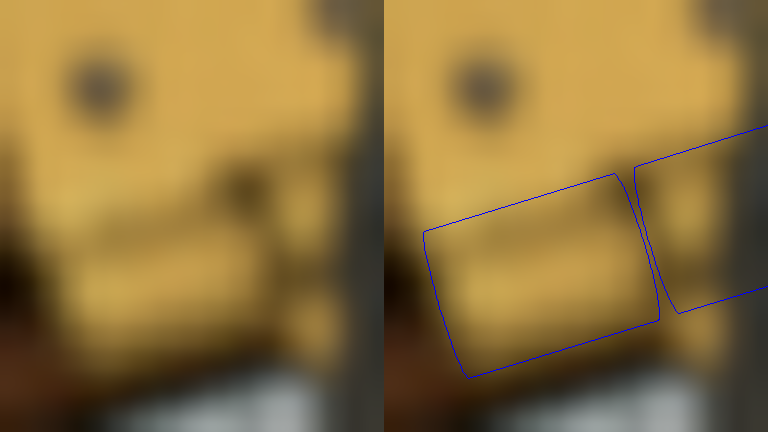

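In the side view, the front and back edges of the three knuckles line up: (295,160), (245,300) and (205,400) lie on one line along the axis. The top view agrees to about 1 mm. The arm blocks a better top view, so I'll check depth with a feather-light feel towards the block face, where contact should come 4 mm further in.

```bash
cat > f.py <<'E'
from h import *
F=[]
for _ in range(3):
    env.camera("side");o=env.get_obs();F.append(np.array(o["wrist_force"]))
R=np.array(o["eef_rot"]);print("F tool",R.T@np.mean(F,0),"adv mm",(R.T@(np.array(o["eef_pos"])-[.557,-.1212,.1143]))*1e3)
E
python3 f.py
python3 -m crank '[{"travel":[0.004,0,0],"rotation":[0,0,0],"hand":0},{"travel":[0.008,0,0],"rotation":[0,0,0],"hand":0},{"travel":[0.01,0,0],"rotation":[0,0,0],"hand":0},{"travel":[0.01,0,0],"rotation":[0,0,0],"hand":0}]' >/dev/null; python3 f.py
python3 -m crank '[{"travel":[0.002,0,0],"rotation":[0,0,0],"hand":0},{"travel":[0.0025,0,0],"rotation":[0,0,0],"hand":0},{"travel":[0.0025,0,0],"rotation":[0,0,0],"hand":0}]' >/dev/null; python3 f.py
```

```text
F tool [-0.6015 -0.0005  4.4125] adv mm [ 0.0119 -0.036  -0.0097]
F tool [-0.0321 -0.211   4.7366] adv mm [ 1.961  -0.0552 -0.0048]
F tool [ 0.2508 -0.1342  4.705 ] adv mm [ 2.4853 -0.0445 -0.0161]
```

```bash
python3 -m crank '[{"travel":[0.002,0,0],"rotation":[0,0,0],"hand":0},{"travel":[0.0025,0,0],"rotation":[0,0,0],"hand":0},{"travel":[0.0025,0,0],"rotation":[0,0,0],"hand":0}]' >/dev/null; python3 f.py
```

```text
F tool [-0.1024 -0.1965  4.9729] adv mm [ 3.0224 -0.0636 -0.0112]
```

```bash
python3 -m crank '[{"travel":[0.002,0,0],"rotation":[0,0,0],"hand":0},{"travel":[0.0025,0,0],"rotation":[0,0,0],"hand":0},{"travel":[0.0025,0,0],"rotation":[0,0,0],"hand":0}]' >/dev/null; python3 f.py
```

```text
F tool [ 0.0888 -0.2882  4.6723] adv mm [ 3.5092 -0.0271 -0.0234]
```

```bash
python3 -m crank '[{"travel":[0.002,0,0],"rotation":[0,0,0],"hand":0},{"travel":[0.0025,0,0],"rotation":[0,0,0],"hand":0},{"travel":[0.0025,0,0],"rotation":[0,0,0],"hand":0}]' >/dev/null; python3 f.py
```

```text
F tool [0.2207 0.2257 4.0047] adv mm [ 4.0275 -0.0553 -0.0155]
```

```bash
python3 -m crank '[{"travel":[0.002,0,0],"rotation":[0,0,0],"hand":0},{"travel":[0.0025,0,0],"rotation":[0,0,0],"hand":0},{"travel":[0.0025,0,0],"rotation":[0,0,0],"hand":0}]' >/dev/null; python3 f.py
```

```text
F tool [-0.7859  0.166   4.4997] adv mm [ 4.326  -0.0502 -0.0041]
```

```bash
python3 -m crank '[{"travel":[0.002,0,0],"rotation":[0,0,0],"hand":0},{"travel":[0.0025,0,0],"rotation":[0,0,0],"hand":0},{"travel":[0.0025,0,0],"rotation":[0,0,0],"hand":0}]' >/dev/null; python3 f.py
```

```text
F tool [-3.7419  0.138   3.283 ] adv mm [ 4.4547 -0.0409  0.0543]
```

Contact came at 4.3 mm, against 4.0 expected, with under 4 N of force. The depth is therefore right to 0.3 mm. Now backing off 4.7 mm and holding.

```bash
python3 -m crank '[{"travel":[-0.008,0,0],"rotation":[0,0,0],"hand":0},{"travel":[-0.016,0,0],"rotation":[0,0,0],"hand":0},{"travel":[-0.0235,0,0],"rotation":[0,0,0],"hand":0},{"travel":[-0.0235,0,0],"rotation":[0,0,0],"hand":0}]' >/dev/null; python3 f.py
python3 - <<'E'
from h import *
I={n:np.mean([env.camera(n).astype(float) for _ in range(8)],0) for n in("side",)}
D=np.load("avg2.npz")["side"]
print("image change since aligned look (px shift of leaf area, jamb area):")
for x,y in((335-20,172),(285,172)):
    a=cv2.cvtColor(D[y:y+24,x:x+24].astype(np.float32),cv2.COLOR_BGR2GRAY);b=cv2.cvtColor(I["side"][y:y+24,x:x+24].astype(np.float32),cv2.COLOR_BGR2GRAY)
    print(cv2.phaseCorrelate(a,b))
E
python3 go.py .557 -.1212 .1143 18.65
```

```text
F tool [-0.4638 -0.3769  4.6192] adv mm [ 0.5251 -0.0422 -0.0589]
image change since aligned look (px shift of leaf area, jamb area):
((-0.1975467543331444, 0.06412003781714404), 1.0448447383112378)
((0.05352895707049221, -0.06713017278603495), 1.004544390572442)
travel [-0.0016  0.0001  0.0001] rot [ 0.     -0.      0.0001] t 15.8 p [ 0.5573 -0.1211  0.1143] F [ 0.0131 -0.1982 -5.2533] w 0.01907085177960801
```

Settled with no contact and the grip unchanged. Holding for 3 s and then handing in.

```bash
python3 -m crank '[{"travel":[0,0,0],"rotation":[0,0,0],"hand":0},{"travel":[0,0,0],"rotation":[0,0,0],"hand":0},{"travel":[0,0,0],"rotation":[0,0,0],"hand":0},{"travel":[0,0,0],"rotation":[0,0,0],"hand":0},{"travel":[0,0,0],"rotation":[0,0,0],"hand":0},{"travel":[0,0,0],"rotation":[0,0,0],"hand":0},{"travel":[0,0,0],"rotation":[0,0,0],"hand":0},{"travel":[0,0,0],"rotation":[0,0,0],"hand":0},{"travel":[0,0,0],"rotation":[0,0,0],"hand":0},{"travel":[0,0,0],"rotation":[0,0,0],"hand":0},{"travel":[0,0,0],"rotation":[0,0,0],"hand":0},{"travel":[0,0,0],"rotation":[0,0,0],"hand":0},{"travel":[0,0,0],"rotation":[0,0,0],"hand":0},{"travel":[0,0,0],"rotation":[0,0,0],"hand":0},{"travel":[0,0,0],"rotation":[0,0,0],"hand":0},{"travel":[0,0,0],"rotation":[0,0,0],"hand":0},{"travel":[0,0,0],"rotation":[0,0,0],"hand":0},{"travel":[0,0,0],"rotation":[0,0,0],"hand":0},{"travel":[0,0,0],"rotation":[0,0,0],"hand":0},{"travel":[0,0,0],"rotation":[0,0,0],"hand":0}]'
python3 -c "
from bench import env
for _ in range(8): env.camera('top')
print(env.get_obs()['wrist_force'],env.get_obs()['t']);print(env.job_done())"
```

```text
t: 18.3
eef_pos: [0.5573, -0.1211, 0.1143]
eef_rot: [[0.947, 0.32, 0.0], [0.32, -0.947, -0.0], [0.0, 0.0, -1.0]]
wrist_force: [0.0, -0.4, -4.2]
grip_width: 0.0189
gripper_force: 59.3
[ 0.68925969 -0.45384813 -6.00373346] 18.7
the job is handed in; nothing more can be done
None
```

I handed the job in at 18.7 s, with the orange-grip plate still held level and its knuckle between the jamb's brass knuckles: depth was confirmed to about 0.3 mm by a light touch (under 4 N) on the block face, while height and sideways fit rest on the camera fit, good to about 1 mm.

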